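# Press a movement frame home on the test fixture and hold it

### The job

Take the brass movement frame off the oak block, lower it flat over the two locating pins of the black test fixture (big hole on the big pin), and press it down against the sprung plunger until its plate bottoms firmly on the bayonet socket's rim, without ramming it. Finish while still holding it pressed down there: do not let go, or the plunger lifts it off again. Leave the oak block and everything else where they are.

Things in the scene. Friction and masses are not known exactly. Their poses are not given: they have to be found in the camera images.
- movement: Brass metronome movement frame, 0.34 to 0.50 kg, flat on the oak block at the start: back plate 120 (x) x 70 (y) x 6 mm; four pillars 8 mm across at x +-50, y +-26 mm, tops 26 mm above the underside; an aluminium housing in the middle (see housing). Two through holes on its x axis. Origin: centre of the plate's underside; z up.
- housing (a point): Centre of the top of the frame's aluminium housing, the block to grip: 36 (x) x 24 (y) mm, from the plate up to 42 mm above the plate's underside. Grip across its 24 mm, along the frame's y. Axes as the frame's.
- hole_big (a point): Frame's 14.5 mm hole, at x -46 mm; point at the plate's underside.
- hole_small (a point): Frame's 10.5 mm hole, at x +46 mm; point at the plate's underside.
- fixture: Black test fixture, fixed to the cart top: base 170 (x) x 110 (y) x 30 mm, origin at the centre of its underside. On top, along its x axis: a 12 mm pin at x -46, an aluminium bayonet socket in the middle, an 8 mm pin at x +46 mm. The frame fits one way round only, its x along the fixture's. Pins are straight up to 66 mm above the cart top, then taper to points at 79 mm.
- socket: Aluminium bayonet socket ring on the fixture, outside 60 mm, inside 32 mm across; its flat top rim, 45 mm above the cart top, is the hard stop on which the plate must bottom; it stands up to 60 N. Origin: centre of the ring's underside, 30 mm above the cart top.
- seat (a point): Centre of the socket's top rim (the hard stop), 45 mm above the cart top; axes as the fixture's. When the frame is home its origin lies here.
- pin_big (a point): Tip of the 12 mm pin, 79 mm above the cart top.
- pin_small (a point): Tip of the 8 mm pin, 79 mm above the cart top.
- plunger (a joint): How far the sprung plunger (copper, 22 mm across, in the socket) is pushed down, m: 0 when up, tip 10 mm above the rim; about 0.010 with the plate on the rim. The spring pushes up with about 7.5 N at 0 and 11.5 N at 0.010, more than the frame weighs: left alone the frame rides up off the stop.
- plunger_tip (a point): Centre of the plunger's flat tip, 55 mm above the cart top when up.
- oak: Oak base block 150 (x) x 110 (y) x 30 (z) mm, loose, 0.35 kg, carrying the movement frame at the start. Origin: centre of its underside.
- tin: Bystander: round white enamel tin with chipped rim, 90 mm across, 38 mm high, holding small steel pallet arms. Origin: on its underside.
- weight: Bystander: aluminium weight with knurled edge, a disc 44 mm across and 30 mm high. Origin: on its underside.
- oil: Bystander: small amber oil bottle with white cap, 40 mm across, 80 mm high. Origin: on its underside.
- tray: Bystander: blue plastic parts tray 100 x 90 x 28 mm with brass pillars and steel bushes in it. Origin: on its underside.
- driver: Bystander: screwdriver lying flat along its x.
- pendulum: Bystander: steel pendulum rod 200 mm long with a brass bob 35 x 28 x 12 mm on it, lying flat. Origin: on its underside.
Mind the look-alikes: they are no part of the job. Of the things like the movement, leave any that is red; of the rest the larger one is meant.

How it is judged:
By the outcome, as a careful person would: the job done as asked, in the order asked, and still so for the second after the job is handed in, while the arm keeps its last pose, push and grip.
It also fails if it takes over 51 s, if anything falls off the work surface, if the arm or the gripper's body presses on something with over 40 N, if the wrist force passes 120 N, or if a joint passes its speed limit or range.

### The arm

A 7-joint arm with a two-finger parallel gripper is mounted at the origin on the work surface. World frame = base frame: x ahead of the robot, y to its left, z up, the work surface at z = 0. Lengths are in m, angles in rad, forces in N, time in s.
With the tool pointing down it reaches from about 0.425 to 0.925 m from the base axis. Payload 6.8 kg.
Tool frame: the origin (TCP) lies midway between the tips of the shut fingers; the grasp point (between the pads) lies r.grip_point_offset behind it (r.grip_point_offset is the distance from the TCP to the grasp point, in m); z points along the fingers, y is the line along which they close (so a half turn about z gives the same grasp; the last joint's range is limited). The gripper opens to 85 mm and grips with 20 to 120 N. Pads are 22 mm wide; open, the fingers measure 114 mm over their backs; the gripper's body (76 mm by 85 mm) begins 54 mm behind the grasp point. The pads swing forward as they close: fully open they stand 13 mm farther back than shut.
Start: joints at [0.999, 0.477, 0.022, 1.555, -0.011, 1.109, -0.083], TCP at [0.302, -0.604, 0.231] pointing down, gripper open.
Joint ranges: [-2.96, 2.96], [-0.34, 2.1], [-1.41, 1.46], [0.24, 2.44], [-1.37, 4.51], [0.17, 1.92], [-2.96, 2.96]. Speed limits (rad/s): [2.39, 2.39, 3.14, 3.14, 3.14, 3.14, 3.14].

### API

Orientations are given as a rotation vector (axis times angle).
In Python, from bench import r gives the robot as it stands. The module is installed in compiled form; this text tells all that it offers.
- The arm moves only by the shell command python3 -m crank 'ROWS' [FORCE]. ROWS is JSON, a list of rows, each a list of 5 numbers: the shift along the world's x, y, z in units of 200 mm (1.0 is 200 mm), then the turn about the world's z in units of 45 degrees (1.0 is 45 degrees), then the opening, from -1 (shut) to 1 (fully open). In form: [[dx, dy, dz, turn, jaw], ...]. A call has 1 to 8 rows; each row shifts and turns the commanded pose from where the row before left it; what a row does not reach is not made up. A row lasts 1/12 s, in which the tool goes at most 41.7 mm and 7.16 degrees, less where a joint would pass 70% of its speed; a pose out of reach is approached as far as the arm can. A call with a number of a shift or a turn outside -1 to 1 is refused whole. A call with a gripper value outside its range is refused whole. The fingers move at their own pace and stop on an object; FORCE is the grip in N (left out, the last holds). Time passes only in rows, so rows that do not move let the fingers close. It gives the time, the measured TCP pose, the force, the opening and the grip force at its end, in the units of the state.
- r.get_obs(): the state, without advancing time (a new reading comes with each control period).
- r.grab_frame(name): name is "side" or "top"; returns the picture (384x512x3 uint8, blue, green, red); there is no depth.
- r.camera_model(name): a dict with "fx", "fy", "cx", "cy" (pixels), "distortion" ([k1, k2, p1, p2, k3] as OpenCV has them; the pictures are not rectified), "R" (3x3) and "t" (3): a world point X has camera coordinates R X + t. Camera axes: x right, y down, z forward; pixel columns grow to the right and rows downward; lengths in m; the calibration is good to about 2 mm. A picture is of the moment at which its call begins. camera_model takes no time and is no camera call.
- r.hand_in(): hands the job in; it is judged then, once.
The state is a dict: "clock": time; "joints": joint angles; "qvel": joint speeds; "tau": joint torques, N m; "tcp_pos": TCP position; "orientation": TCP orientation; "contact_force": force on the tool from outside, world axes, zero at the start; "moment": the same for the moment, N m; "grip_width": finger opening in m; "gripper_force": force on a finger pad.
Only numpy, scipy, OpenCV 4.12 (cv2) and the standard library are available. Lean on these libraries where they do the work, as an engineer would, in place of code of your own. Each camera call takes 0.05 s, during which the arm holds its last target. There are 200 camera calls.

## Working session

There is one attempt and no reset: what is moved stays moved. The work goes in short steps, Python scripts to look and compute and a shell command to move; the robot and the scene stay as the last step left them, time stands still between calls to the robot, and variables do not carry over. Pictures are saved under pics/ and viewed, at most 10 in all, crops included, and the job is handed in when it is done.

```bash
mkdir -p pics; python3 - <<'E'
from bench import r
import cv2
for n in("top","side"):
    im=r.grab_frame(n); cv2.imwrite(f"pics/{n}0.png",im); m=r.camera_model(n); print(n,{k:(v if not hasattr(v,'round') else v.round(4).tolist()) for k,v in m.items()})
    
print(r.get_obs(), r.grip_point_offset)
E
```

```text
top {'fx': 492.9102008755097, 'fy': 492.9102008755097, 'cx': 260.32628681985057, 'cy': 193.42372876752572, 'distortion': [-0.0584, 0.0, 0.0, 0.0, 0.0], 'R': [[0.0198, -0.9998, 0.0013], [-0.9936, -0.0198, -0.1111], [0.1111, 0.0009, -0.9938]], 't': [-0.0107, 0.6189, 1.6516]}
side {'fx': 484.1474980760321, 'fy': 484.1474980760321, 'cx': 255.77526306185507, 'cy': 186.48383039027377, 'distortion': [-0.1792, 0.0, 0.0, 0.0, 0.0], 'R': [[0.7818, -0.6233, 0.0169], [-0.3298, -0.4363, -0.8372], [0.5292, 0.6489, -0.5467]], 't': [-0.4816, 0.251, 1.2253]}
{'clock': 0.1, 'joints': array([ 0.99889768,  0.47774737,  0.02233911,  1.55634764, -0.01148351,
        1.10930483, -0.08309353]), 'qvel': array([-1.28063325e-03,  8.50927517e-04, -2.69017996e-04, -2.11573513e-03,
       -1.26006807e-03, -2.93481174e-06, -1.04993737e-03]), 'tau': array([ 4.50148407e-03, -5.97759426e+01,  1.61337107e+00, -2.81957996e+01,
        1.28390815e-02,  4.94078704e-03, -2.92664811e-05]), 'tcp_pos': array([ 0.30170838, -0.60321998,  0.2304049 ]), 'orientation': array([-3.05592931e+00, -7.21710482e-01,  8.11969876e-04]), 'contact_force': array([-0.93271285,  0.58381919, -0.98179205]), 'moment': array([-0.01244961, -0.0264021 , -0.06118714]), 'gripper_force': 0.0, 'grip_width': 0.08524438857725417} 0.0187
```

View pics/top0.png

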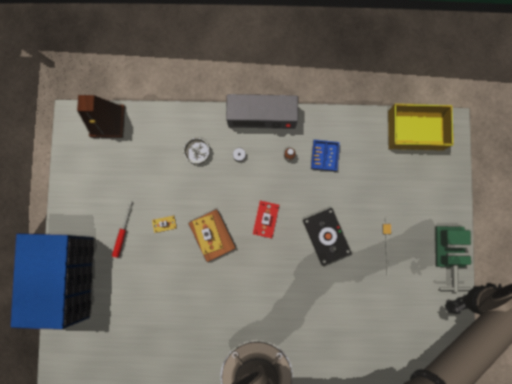

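View pics/side0.png

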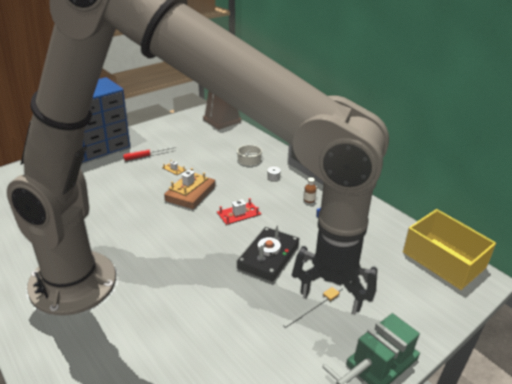

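The top view shows the frame on the oak block at about (212,235) and the fixture at (327,237). The look-alikes are a red frame at (266,219) and a small brass one at (164,225). Next I'll enlarge the two parts that matter.

```bash
python3 - <<'E'
import cv2,numpy as np
t=cv2.imread("pics/top0.png");s=cv2.imread("pics/side0.png")
up=lambda a,k:cv2.resize(a,None,fx=k,fy=k,interpolation=cv2.INTER_CUBIC)
a=up(t[205:270,185:240],7)[:,:385];b=up(t[205:270,300:355],7)[:,:385]
cv2.imwrite("pics/tc.png",np.hstack([a,b]))
a=up(s[160:215,160:220],6);b=up(s[225:280,235:305],6)
cv2.imwrite("pics/sc.png",np.hstack([a,b]))
E
```

```text
(no output)
```

View pics/tc.png

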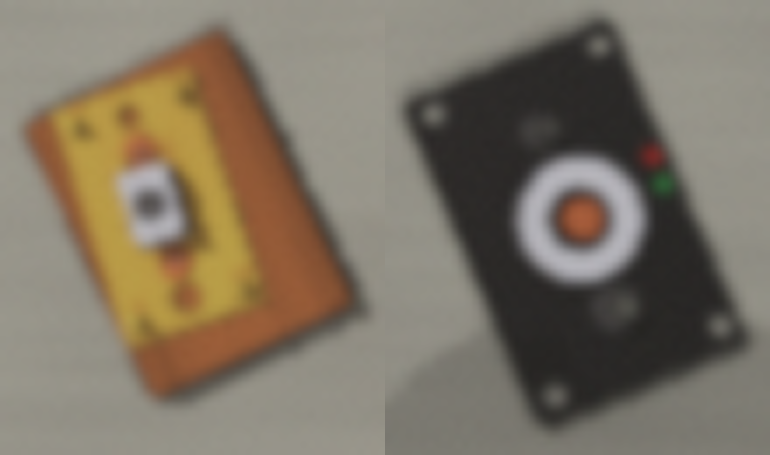

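View pics/sc.png

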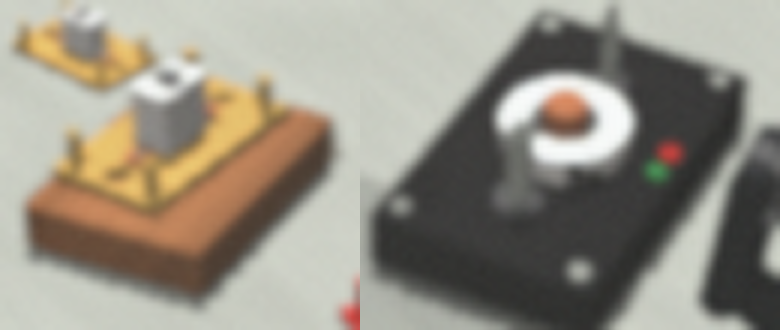

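The crops show the frame's holes on the brass plate at crop (127,115) and (185,295), with the lower one looking bigger. The fixture's pins are at (540,128) and (615,308), and the lower one is the thicker. That puts both big features on the near side (low x). Now I'll measure positions.

```bash
cat > h.py <<'E'
import cv2,numpy as np
from bench import r
def cam(n):
    m=r.camera_model(n);K=np.array([[m["fx"],0,m["cx"]],[0,m["fy"],m["cy"]],[0,0,1]])
    return K,np.array(m["distortion"]),np.array(m["R"]),np.array(m["t"])
def ray(n,p):
    K,d,R,t=cam(n);u=cv2.undistortPoints(np.array(p,float).reshape(-1,1,2),K,d)[:,0]
    return -R.T@t,np.c_[u,np.ones(len(u))]@R
def plane(n,p,z):
    c,v=ray(n,p);return c+v*((z-c[2])/v[:,2])[:,None]
def tri(pt,ps):
    (a,u),(b,v)=ray("top",pt),ray("side",ps);u,v=u[0]/np.linalg.norm(u),v[0]/np.linalg.norm(v)
    s=np.linalg.lstsq(np.c_[u,-v],b-a,rcond=None)[0];return (a+s[0]*u+b+s[1]*v)/2,np.linalg.norm(a+s[0]*u-b-s[1]*v)
def proj(n,X):
    K,d,R,t=cam(n);return cv2.projectPoints(np.array(X,float).reshape(-1,3),cv2.Rodrigues(R)[0],t,K,d)[0][:,0]
def masks(im,x0,y0,x1,y1,f):
    hsv=cv2.cvtColor(im,cv2.COLOR_BGR2HSV).astype(int);m=np.zeros(im.shape[:2],np.uint8)
    m[y0:y1,x0:x1]=f(*[hsv[y0:y1,x0:x1,i] for i in range(3)])*255
    c=max(cv2.findContours(m,cv2.RETR_EXTERNAL,cv2.CHAIN_APPROX_NONE)[0],key=cv2.contourArea)
    return m,c
def cen(c):
    M=cv2.moments(c);return np.array([M["m10"],M["m01"]])/M["m00"]
def rect(n,c,z):
    P=plane(n,c.reshape(-1,2),z)[:,:2]*1000
    (cx,cy),(w,h),a=cv2.minAreaRect(P.astype(np.float32))
    if w<h:w,h,a=h,w,a+90
    return np.round([cx,cy,w,h,(a+90)%180-90],1)
E
python3 - <<'E'
from h import *
t=cv2.imread("pics/top0.png");s=cv2.imread("pics/side0.png")
np.set_printoptions(precision=4,suppress=True)
brass=lambda h,S,v:(h>19)&(h<32)&(S>110)&(v>110)
m,c=masks(t,185,205,240,270,brass);c=cv2.convexHull(c);print("plate",rect("top",c,.036),plane("top",cen(c),.036))
light=lambda h,S,v:(S<45)&(v>125)
m,ch=masks(t,198,223,214,243,light);pt=cen(ch);print("housing top px",pt,plane("top",pt,.072),cv2.contourArea(ch))
lt=lambda h,S,v:(S<45)&(v>195)
m,cs=masks(s,178,165,200,182,lt);ps=cen(cs);print("side",ps,cv2.contourArea(cs),tri(pt,ps),plane("side",ps,.072))
blk=lambda h,S,v:v<75
m,cf=masks(t,298,203,356,270,blk);cf=cv2.convexHull(cf);print("fix",rect("top",cf,.030),plane("top",cen(cf),.03))
m,cr=masks(t,310,220,345,255,lambda h,S,v:(S<45)&(v>125));e=cv2.fitEllipse(cv2.convexHull(cr));print("rim",e,plane("top",e[0],.045))
m,cr=masks(s,250,235,290,256,lambda h,S,v:(S<45)&(v>150));e2=cv2.fitEllipse(cv2.convexHull(cr));print("rim side",e2,plane("side",e2[0],.045),tri(e[0],e2[0]))
# screws
g=cv2.cvtColor(t,cv2.COLOR_BGR2GRAY).astype(float)
def blob(g,x,y,R,sg):
    w=g[y-R:y+R+1,x-R:x+R+1]*sg;w=np.clip(w-np.median(w),0,None);yy,xx=np.mgrid[y-R:y+R+1,x-R:x+R+1]
    return np.array([(w*xx).sum(),(w*yy).sum()])/w.sum(),w.sum()
for nm,cx,cy,z in[("s1",305.9+1,221,.03),("s2",330.5,211.5,.03),("s3",348,251.5,.03),("s4",324.5,261.5,.03),("pinU",322,223.5,.06),("pinL",333,249,.06)]:
    b,q=blob(g,int(round(cx)),int(round(cy)),2,1);print(nm,b,q,plane("top",b,z)[0])
h=t[:,:,2].astype(float)
for nm,x,y in[("holeU",203,221),("holeL",211,247)]:
    b,q=blob(h,x,y,3,-1);print(nm,b,q,plane("top",b,.036)[0])
E
```

```text
plate [477.1 178.8 118.   68.3  19. ] [[0.4762 0.1796 0.036 ]]
housing top px [206.2667 233.9072] [[0.4761 0.1782 0.072 ]] 57.5
side [192.5054 168.346 ] 92.0 (array([0.4823, 0.1721, 0.0893]), np.float64(0.01576899089489351)) [[0.5034 0.1925 0.072 ]]
fix [ 475.7 -226.9  171.3  108.9   24. ] [[ 0.4752 -0.2273  0.03  ]]
rim ((327.4286804199219, 235.78492736816406), (17.02855110168457, 17.34600067138672), 106.7210464477539) [[ 0.4786 -0.2275  0.045 ]]
rim side ((268.8709716796875, 244.68641662597656), (15.660272598266602, 22.48900032043457), 91.95207977294922) [[ 0.4762 -0.2309  0.045 ]] (array([ 0.4787, -0.228 ,  0.0418]), np.float64(8.228423918973208e-05))
s1 [306.4505 220.8187] 182.0 [ 0.5286 -0.1576  0.03  ]
s2 [330.316 210.948] 250.0 [ 0.5639 -0.239   0.03  ]
s3 [348.0462 250.8923] 195.0 [ 0.4291 -0.3001  0.03  ]
s4 [323.9293 261.1818] 198.0 [ 0.393  -0.2182  0.03  ]
pinU [321.4    222.9556] 45.0 [ 0.5206 -0.205   0.06  ]
pinL [333.7288 248.2712] 59.0 [ 0.437  -0.2468  0.06  ]
holeU [202.6574 221.0837] 251.0 [0.5203 0.1957 0.036 ]
holeL [210.7292 246.8417] 240.0 [0.4338 0.1656 0.036 ]
```

```bash
python3 - <<'E'
from h import *
t=cv2.imread("pics/top0.png");s=cv2.imread("pics/side0.png")
np.set_printoptions(precision=1,suppress=True,linewidth=150)
a=np.deg2rad(19.1);c=np.array([.4771,.1798,.036]);u=np.array([np.cos(a),np.sin(a),0]);v=np.array([-u[1],u[0],0])
# rectified plate at 0.5 mm/px (plane z=0.036), x right, y up
X,Y=np.meshgrid(np.arange(-64,64,.25),np.arange(38,-38,-.25))
P=c+X[...,None]*u/1e3+Y[...,None]*v/1e3
out=[]
for n,im in(("top",t),("side",s)):
    p=proj(n,P.reshape(-1,3)).reshape(X.shape+(2,)).astype(np.float32)
    w=cv2.remap(im,p[...,0],p[...,1],cv2.INTER_CUBIC);out.append(w)
    g=w[:,:,1].astype(float)
    for k in(-46,46):
        sel=np.hypot(X-k,Y)<13;lvl=np.percentile(g[sel],75);d=np.clip(lvl-12-g,0,None)*sel
        print(n,k,"level",lvl,"deficit area-ish",(d.sum()/16/100),"centroid",(d*X).sum()/d.sum(),(d*Y).sum()/d.sum(),"min",g[sel].min())
cv2.imwrite("pics/rect.png",np.vstack(out))
E
```

```text
top -46 level 141.0 deficit area-ish 47.885625 centroid -44.00434303092003 -0.19422256157249695 min 92.0
top 46 level 147.0 deficit area-ish 34.72625 centroid 43.44116032540225 0.2611857024585148 min 96.0
side -46 level 173.0 deficit area-ish 52.51 centroid -43.36755201390211 -1.0176781803466006 min 123.0
side 46 level 186.0 deficit area-ish 65.090625 centroid 40.512542608862645 3.296276825579721 min 120.0
```

View pics/rect.png

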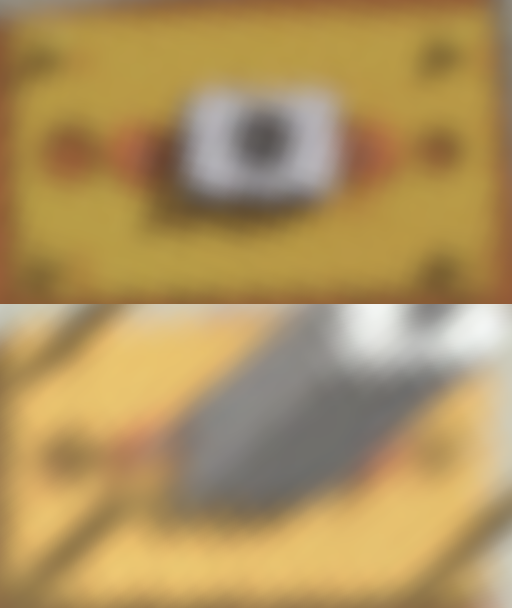

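The left hole (frame -x, low world x) is clearly the bigger one, so the frame is at about 19.1° and the fixture at about 24.2°. Next I'll work out the turn for the grasp.

```bash
cat > st.py <<'E'
from h import *
from scipy.spatial.transform import Rotation as Ro
import sys
np.set_printoptions(precision=4,suppress=True)
o=r.get_obs();M=Ro.from_rotvec(o["orientation"]).as_matrix();y=np.rad2deg(np.arctan2(M[1,1],M[0,1]))
print("t",round(o["clock"],2),"tcp",o["tcp_pos"],"yaw_x",(y-90+90)%180-90,"z",M[:,2],"F",o["contact_force"],"M",o["moment"],"w",o["grip_width"],"gf",o["gripper_force"],"j7",o["joints"][6])
E
python3 st.py
python3 -m crank '[[0.1,0.2,0,0,1],[0.1,0.2,0,0,1],[0.1,0.2,0,0,1],[0.1,0.2,0,0,1],[0.1,0.2,0,0,1],[0.1,0.2,0,0,1],[0.1,0.2,0,0,1],[0.1,0.2,0,0,1]]' 60
```

```text
t 0.1 tcp [ 0.3017 -0.6032  0.2304] yaw_x 26.57582183848146 z [-0.0009  0.0014 -1.    ] F [-0.9327  0.5838 -0.9818] M [-0.0124 -0.0264 -0.0612] w 0.08524438857725417 gf 0.0 j7 -0.08309352547565578
clock: 0.77
tcp_pos: [0.4513, -0.3035, 0.2311]
orientation: [-3.057, -0.722, 0.001]
contact_force: [1.1, -0.4, 0.5]
grip_width: 0.0858
gripper_force: 0.0
```

```bash
python3 -m crank '[[0.01,0.2,0,-0.03,1],[0.01,0.2,0,-0.03,1],[0.01,0.2,0,-0.03,1],[0.01,0.2,0,-0.03,1],[0.01,0.2,0,-0.03,1],[0.01,0.2,0,-0.016,1],[0.01,0.2,0,0,1],[0.01,0.2,0,0,1]]' >/dev/null
python3 -m crank '[[0,0.2,0,0,1],[0,0.2,0,0,1],[0,0.2,0,0,1],[0,0.1,-0.05,0,1],[0,0,-0.1,0,1],[0,0,-0.1,0,1],[0,0,0,0,1],[0,0,0,0,1]]' >/dev/null; python3 st.py
```

```text
t 2.1 tcp [0.4662 0.154  0.1806] yaw_x 19.10591488360771 z [-0.0028 -0.0009 -1.    ] F [ 0.3687 -0.1922  0.5494] M [ 0.0362 -0.0513  0.0349] w 0.08553999273453662 gf 0.0 j7 -1.815713042055286
```

```bash
python3 -m crank '[[0,0,-0.1,0,1],[0,0,-0.1,0,1],[0,0,-0.05,0,1],[0,0,0,0,1],[0,0,0,0,1]]' >/dev/null; python3 st.py
```

```text
t 2.52 tcp [0.4674 0.1544 0.132 ] yaw_x 19.07340904039995 z [ 0.0002  0.0001 -1.    ] F [ 0.2219 -0.4522  0.5392] M [-0.0022  0.0304 -0.0106] w 0.0853255766211289 gf 0.0 j7 -1.858639553256967
```

```bash
python3 -m crank '[[0.024,0.064,0,0,1],[0.024,0.063,0,0,1],[0,0,-0.1,0,1],[0,0,-0.1,0,1],[0,0,-0.1,0,1],[0,0,-0.05,0,1],[0,0,0,0,1],[0,0,0,0,1]]' >/dev/null; python3 st.py; python3 -c "
from h import *
a=r.grab_frame('side')[130:230,140:240];b=r.grab_frame('top')[190:280,170:260]
f=lambda q:cv2.resize(q,(400,400),interpolation=cv2.INTER_CUBIC)
cv2.imwrite('pics/g1.png',np.hstack([f(a),f(b)]))"
```

```text
t 3.18 tcp [0.4771 0.1809 0.0617] yaw_x 19.149078561312223 z [ 0.0002  0.0005 -1.    ] F [-0.6299  0.4124  0.4164] M [0.0074 0.0152 0.0379] w 0.08517957149632605 gf 0.0 j7 -1.9694646393608577
```

View pics/g1.png

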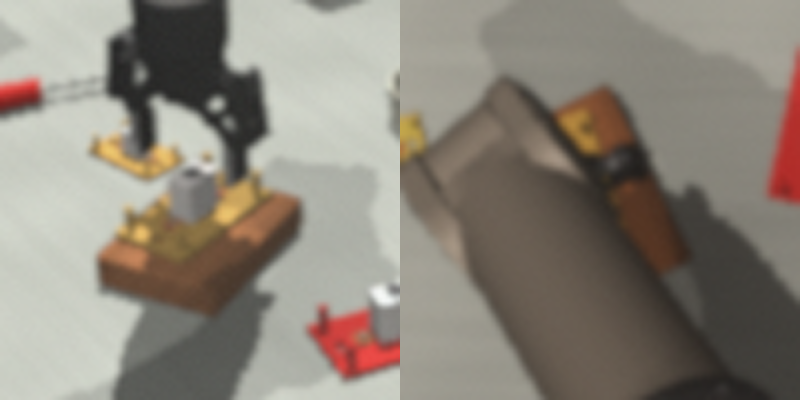

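In the side view the fingers straddle the housing (about (190,190) in the crop) along the frame's y, clear of the pillars. I'll go down and close.

```bash
python3 -m crank '[[0,-0.005,-0.05,0,1],[0,0,-0.05,0,0.5],[0,0,0,0,0],[0,0,0,0,-0.2],[0,0,0,0,-0.4],[0,0,0,0,-0.6],[0,0,0,0,-1],[0,0,0,0,-1]]' 70 >/dev/null; python3 st.py;  python3 -m crank '[[0,0,0,0,-1],[0,0,0,0,-1],[0,0,0,0,-1],[0,0,0,0,-1]]' >/dev/null; python3 st.py
```

```text
t 3.95 tcp [0.477  0.1788 0.0417] yaw_x 19.096024936687456 z [ 0.0008  0.     -1.    ] F [ 0.0757 -1.4902  3.2659] M [-0.274   0.0448  0.0235] w 0.02316760587847369 gf 69.93692636489868 j7 -1.9871653441827568
t 4.28 tcp [0.477  0.1788 0.0417] yaw_x 19.092382589991843 z [ 0.0007 -0.     -1.    ] F [-0.8073 -1.465   6.0376] M [-0.3439  0.0844  0.0644] w 0.022753263025913684 gf 70.13862133026123 j7 -1.9871712999961921
```

```bash
python3 -m crank '[[0,0,0.02,0,-1],[0,0,0.05,0,-1],[0,0,0.1,0,-1],[0,0,0.1,0,-1],[0,0,0.1,0,-1],[0,0,0.05,0,-1],[0,0,0,0,-1],[0,0,0,0,-1]]' >/dev/null; python3 st.py
python3 -m crank '[[0,-0.1,0,0.02,-1],[0,-0.15,0,0.03,-1],[0,-0.15,0,0.03,-1],[0,-0.15,0,0.033,-1],[0,-0.15,0,0,-1],[0,-0.15,0,0,-1],[0,-0.15,0,0,-1],[0,-0.15,0,0,-1]]' >/dev/null; python3 st.py
python3 -m crank '[[0,-0.15,0,0,-1],[0,-0.15,0,0,-1],[0,-0.15,0,0,-1],[0,-0.15,0,0,-1],[0,-0.1,0,0,-1],[0,-0.05,0,0,-1],[0,0,0,0,-1],[0,0,0,0,-1]]' >/dev/null; python3 st.py
```

```text
t 4.95 tcp [0.4765 0.1787 0.1253] yaw_x 19.098458345741392 z [ 0.0004 -0.     -1.    ] F [ 0.5032 -0.2753 -4.4409] M [-0.0099  0.0871 -0.0522] w 0.023161625346496753 gf 69.26457166671753 j7 -1.9094497229348875
t 5.62 tcp [ 0.4752 -0.0526  0.1238] yaw_x 24.197224026703793 z [-0.0029  0.0002 -1.    ] F [ 1.3028  0.0022 -5.2416] M [ 0.029  -0.0758 -0.0201] w 0.02276929226967926 gf 69.33090090751648 j7 -1.3229916396912609
t 6.28 tcp [ 0.476  -0.2002  0.1242] yaw_x 24.17619337580919 z [-0.0018  0.0014 -1.    ] F [ 0.2978  0.1501 -5.0439] M [ 0.101  -0.0582  0.012 ] w 0.023068654299010484 gf 69.45839524269104 j7 -1.009398265455772
```

```bash
python3 -m crank '[[0.013,-0.1,0,0,-1],[0,-0.039,0,0,-1],[0,0,0,0,-1],[0,0,0,0,-1],[0,0,0,0,-1]]' >/dev/null; python3 st.py;python3 -c "
from h import *
s=r.grab_frame('side');t=r.grab_frame('top');cv2.imwrite('pics/side1.png',s);cv2.imwrite('pics/top1.png',t)
a=s[190:280,220:320];b=t[190:280,280:380]
f=lambda q:cv2.resize(q,None,fx=4,fy=5,interpolation=cv2.INTER_CUBIC) if 0 else cv2.resize(q,None,fx=4,fy=4,interpolation=cv2.INTER_CUBIC)
cv2.imwrite('pics/g2.png',np.hstack([f(a),f(b)]))"
```

```text
t 6.7 tcp [ 0.4792 -0.2273  0.1251] yaw_x 24.2706649323855 z [-0.0005  0.0009 -1.    ] F [ 0.8731  0.2576 -4.5346] M [ 0.0776  0.0566 -0.0386] w 0.023050046612435128 gf 69.64134335517883 j7 -0.9580386230575036
```

View pics/g2.png

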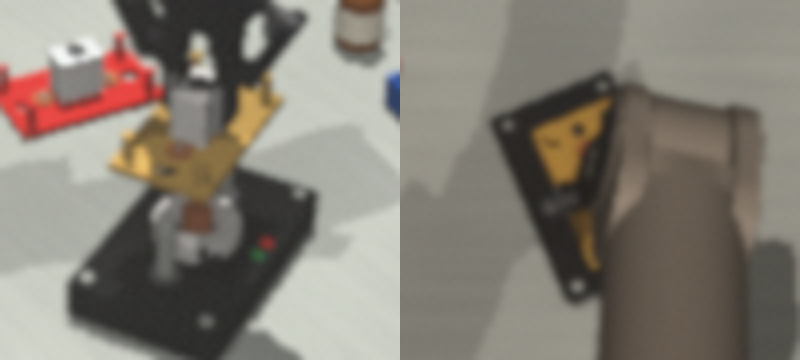

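The side crop shows the plate level above the fixture, with its big hole at (175,170) over the thick pin at (165,245). The top crop shows the small hole at (578,130). I'll measure both holes and compare them with the fixture.

```bash
python3 - <<'E'
from h import *
np.set_printoptions(precision=4,suppress=True)
t=cv2.imread("pics/top1.png");s=cv2.imread("pics/side1.png")
a=np.deg2rad(24.25);u=np.array([np.cos(a),np.sin(a),0]);v=np.array([-u[1],u[0],0]);c=np.array([.4792,-.2273,0])
z=.1194
def blob(g,p,R=3):
    x,y=np.round(p).astype(int);w=g[y-R:y+R+1,x-R:x+R+1].astype(float);w=np.clip(np.percentile(w,60)-10-w,0,None);yy,xx=np.mgrid[y-R:y+R+1,x-R:x+R+1]
    return np.array([(w*xx).sum(),(w*yy).sum()])/w.sum()
for n,im,k,p in(("top",t,46,(324.5,222.5)),("side",s,-46,(263,232.5))):
    X=c+u*k/1e3+[0,0,z];b=blob(im[:,:,1],p);d=plane(n,b,z)[0]-X
    print(n,"pred",proj(n,X),"meas",b,"frame off along x,y mm",d@u*1e3,d@v*1e3)
# side-view camera bias from screws (plane .03)
sc=np.array([[.5286,-.1576],[.5639,-.239],[.4291,-.3001],[.393,-.2182]])
S=np.c_[sc,np.full(4,.03)]
g=cv2.cvtColor(cv2.imread("pics/side0.png"),cv2.COLOR_BGR2GRAY)
for q in S:
    p=proj("side",q)[0];b=blob(255-g,p);print("screw side pred",p,"meas",b,"d mm",(plane("side",b,.03)[0]-q)*1e3)
# plate corners in the side view
brass=lambda h,S,v:(h>12)&(h<32)&(S>90)&(v>60)
m,cc=masks(s,245,205,295,245,brass);h=cv2.convexHull(cc)[:,0]
for nm,i in(("left",h[:,0].argmin()),("right",h[:,0].argmax()),("bottom",h[:,1].argmax())):
    d=plane("side",h[i],z)[0]-c;print(nm,h[i],d@u*1e3,d@v*1e3)
for x,y in((-60,35),(-60,-35),(60,-35)):print(proj("side",c+u*x/1e3+v*y/1e3+[0,0,z]))
E
```

```text
top pred [[324.7504 221.8716]] meas [324.734  222.7511] frame off along x,y mm -2.5771998449795506 1.1997906451779992
side pred [[261.9417 231.3407]] meas [262.241  231.7952] frame off along x,y mm -1.2997782457448306 -1.5024621047751308
screw side pred [266.3729 228.4546] meas [265.9327 225.8471] d mm [ 6.7618 10.1711  0.    ]
screw side pred [294.5788 237.9595] meas [295.5879 235.9794] d mm [8.208  4.7893 0.    ]
screw side pred [271.8428 270.0117] meas [271.1106 269.7026] d mm [-0.746   2.0487  0.    ]
screw side pred [241.4672 258.8872] meas [239.9142 257.6545] d mm [-0.3119  6.4027  0.    ]
left [248 231] -61.66730366195921 31.896903275694097
right [289 214] 55.14644193714857 -30.525214667010246
bottom [271 240] -66.28562873995126 -35.39591798460332
[[247.2322 230.2825]]
[[271.9475 238.5423]]
[[291.2545 213.5255]]
```

```bash
python3 -m crank '[[0.003,-0.001,-0.08,0,-1],[0,0,-0.08,0,-1],[0,0,-0.04,0,-1],[0,0,-0.01,0,-1],[0,0,0,0,-1],[0,0,0,0,-1]]' >/dev/null; python3 st.py; python3 -m crank '[[0,0,-0.01,0,-1],[0,0,-0.01,0,-1],[0,0,0,0,-1],[0,0,0,0,-1]]' >/dev/null; python3 st.py;python3 -c "
from h import *
s=r.grab_frame('side');t=r.grab_frame('top');cv2.imwrite('pics/side2.png',s);cv2.imwrite('pics/top2.png',t)
f=lambda q:cv2.resize(q,(400,400),interpolation=cv2.INTER_CUBIC)
cv2.imwrite('pics/g3.png',np.hstack([f(s[205:265,240:300]),f(t[205:265,300:360])]))"
```

```text
t 7.3 tcp [ 0.4803 -0.229   0.0838] yaw_x 24.204839874416024 z [ 0.0007 -0.0001 -1.    ] F [ 0.3766 -0.8502 -4.4999] M [ 0.0048  0.0137 -0.0006] w 0.02321623783245347 gf 69.66538310050964 j7 -0.9829047509083391
t 7.63 tcp [ 0.4799 -0.2292  0.0795] yaw_x 24.183991399625512 z [ 0.0002 -0.0001 -1.    ] F [ 0.3227  0.516  -5.1662] M [-0.0211 -0.0271  0.0051] w 0.022918499633393874 gf 69.66500759124756 j7 -0.9855098900865848
```

View pics/g3.png

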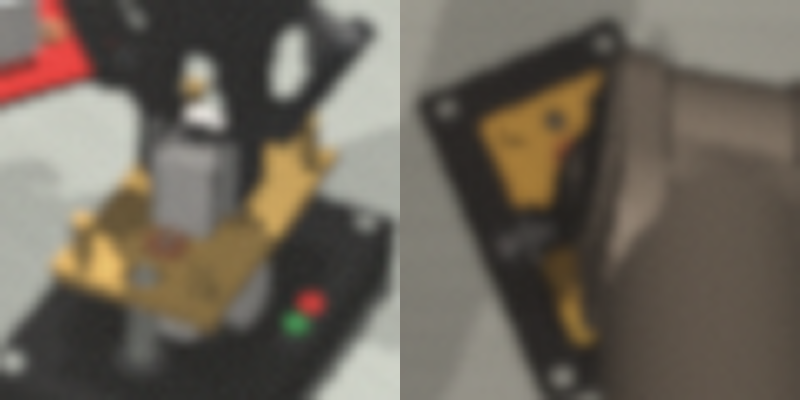

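The plate is just over the pin tapers. The big pin's grey tip shows in its hole at side crop (145,275), and there's no side force. I'll lower it slowly onto the straight part of the pins.

```bash
python3 -m crank '[[0,0,-0.01,0,-1],[0,0,0,0,-1],[0,0,0,0,-1]]' >/dev/null; python3 st.py; python3 -m crank '[[0,0,-0.01,0,-1],[0,0,0,0,-1],[0,0,0,0,-1]]' >/dev/null; python3 st.py
```

```text
t 7.98 tcp [ 0.4797 -0.2291  0.0772] yaw_x 24.189836481838597 z [-0.0002  0.0001 -1.    ] F [ 0.4618 -0.1683 -5.7744] M [ 0.0291  0.0032 -0.0323] w 0.023266440964682764 gf 69.66546535491943 j7 -0.9867859839014053
t 8.23 tcp [ 0.4797 -0.2291  0.0751] yaw_x 24.189362611335184 z [-0.0003  0.0001 -1.    ] F [-0.0485 -0.0356 -3.9744] M [-0.0268 -0.0021  0.0143] w 0.023084827940418898 gf 69.66502904891968 j7 -0.9880399884282779
```

Past the tapers with no contact force. I'll continue down to just above the plunger.

```bash
python3 -m crank '[[0,0,-0.01,0,-1],[0,0,-0.01,0,-1],[0,0,-0.01,0,-1],[0,0,0,0,-1],[0,0,0,0,-1]]' >/dev/null; python3 st.py; python3 -m crank '[[0,0,-0.01,0,-1],[0,0,0,0,-1],[0,0,0,0,-1]]' >/dev/null; python3 st.py
```

```text
t 8.65 tcp [ 0.4797 -0.2291  0.0691] yaw_x 24.188164148427347 z [-0.0004  0.0002 -1.    ] F [-0.8179  0.4346 -5.1116] M [-0.016   0.0012  0.0442] w 0.023389884760834576 gf 69.66532230377197 j7 -0.9918999819230836
t 8.9 tcp [ 0.4798 -0.2291  0.0672] yaw_x 24.18854442325258 z [-0.0002  0.0001 -1.    ] F [-0.8699 -0.532  -4.3729] M [-0.0082 -0.0192  0.0118] w 0.022495920060387527 gf 69.66529726982117 j7 -0.9931773521488119
```

```bash
for i in 1; do python3 -m crank '[[0,0,-0.01,0,-1],[0,0,0,0,-1],[0,0,0,0,-1]]' >/dev/null; python3 st.py; done; python3 -m crank '[[0,0,-0.01,0,-1],[0,0,-0.01,0,-1],[0,0,0,0,-1],[0,0,0,0,-1]]' >/dev/null; python3 st.py
```

```text
t 9.15 tcp [ 0.4801 -0.2292  0.0658] yaw_x 24.185128870749907 z [ 0.0004 -0.0003 -1.    ] F [-1.5996  0.7951  2.6272] M [ 0.2225  0.463  -0.0294] w 0.023064374996178697 gf 70.7950758934021 j7 -0.9944880469028676
t 9.48 tcp [ 0.48   -0.2293  0.0614] yaw_x 24.183078217513412 z [ 0.0003 -0.0002 -1.    ] F [-1.9712  0.2033  4.7278] M [ 0.171   0.4634 -0.0026] w 0.023020502548581998 gf 70.88850975036621 j7 -0.9970390771851778
```

```bash
python3 -m crank '[[0,0,-0.01,0,-1],[0,0,0,0,-1],[0,0,0,0,-1]]' >/dev/null; python3 st.py
```

```text
t 9.73 tcp [ 0.4801 -0.2292  0.0595] yaw_x 24.188927437168104 z [ 0.0004 -0.0002 -1.    ] F [-0.9581  1.3527  4.7544] M [ 0.0899  0.4523 -0.0284] w 0.02308130897249792 gf 71.09304785728455 j7 -0.9982977490425924
```

```bash
python3 -m crank '[[0,0,-0.005,0,-1],[0,0,0,0,-1],[0,0,0,0,-1]]' >/dev/null; python3 st.py; python3 -m crank '[[0,0,-0.005,0,-1],[0,0,0,0,-1],[0,0,0,0,-1]]' >/dev/null; python3 st.py
```

```text
t 9.98 tcp [ 0.4801 -0.2292  0.0585] yaw_x 24.18676133205622 z [ 0.0004 -0.0002 -1.    ] F [-1.9469  2.1525  6.1672] M [ 0.1963  0.5473 -0.0296] w 0.022988561655628608 gf 71.09792232513428 j7 -0.9989532863108376
t 10.23 tcp [ 0.4801 -0.2292  0.0576] yaw_x 24.18861513198783 z [ 0.0004 -0.0002 -1.    ] F [-2.192  -0.0214  6.5514] M [ 0.2274  0.5397 -0.0007] w 0.023114036733534172 gf 71.1026394367218 j7 -0.999550492683774
```

```bash
python3 -m crank '[[0,0,-0.005,0,-1],[0,0,0,0,-1],[0,0,0,0,-1]]' >/dev/null; python3 st.py
```

```text
t 10.48 tcp [ 0.4801 -0.2292  0.0567] yaw_x 24.183907694563032 z [ 0.0004 -0.0002 -1.    ] F [-3.3474 -0.1051  8.9249] M [ 0.2366  0.6465 -0.0553] w 0.023180023229517524 gf 71.32209777832031 j7 -1.0002259579524386
```

```bash
python3 -m crank '[[0,0,-0.003,0,-1],[0,0,0,0,-1],[0,0,0,0,-1]]' >/dev/null; python3 st.py
```

```text
t 10.73 tcp [ 0.48   -0.2292  0.0567] yaw_x 24.183800007797686 z [ 0.0003 -0.0005 -1.    ] F [-4.8468  1.6485 13.6805] M [ 0.3701  1.0475 -0.03  ] w 0.023150858445260984 gf 72.32137084007263 j7 -1.0006139305234656
```

```bash
python3 -m crank '[[0,0,-0.003,0,-1],[0,0,0,0,-1],[0,0,0,0,-1]]' >/dev/null; python3 st.py
```

```text
t 10.98 tcp [ 0.4801 -0.2292  0.0567] yaw_x 24.178264855578277 z [ 0.0003 -0.0007 -1.    ] F [-6.94    3.1097 20.6943] M [ 0.645   1.4397 -0.0152] w 0.022877016959053365 gf 73.26757192611694 j7 -1.0009794053079581
```

```bash
python3 -m crank '[[0,0,-0.002,0,-1],[0,0,0,0,-1],[0,0,0,0,-1],[0,0,0,0,-1],[0,0,0,0,-1],[0,0,0,0,-1]]' >/dev/null; python3 st.py;python3 -c "
from h import *
s=r.grab_frame('side');t=r.grab_frame('top')
f=lambda q:cv2.resize(q,(400,400),interpolation=cv2.INTER_CUBIC)
cv2.imwrite('pics/g4.png',np.hstack([f(s[150:280,170:300]),f(t[190:290,180:360])]))"
```

```text
t 11.48 tcp [ 0.48   -0.2292  0.0567] yaw_x 24.179314692911788 z [ 0.0003 -0.0008 -1.    ] F [-7.7537  4.29   25.2189] M [0.7217 1.7962 0.0159] w 0.022864973293122235 gf 73.93920063972473 j7 -1.00123232985418
```

View pics/g4.png

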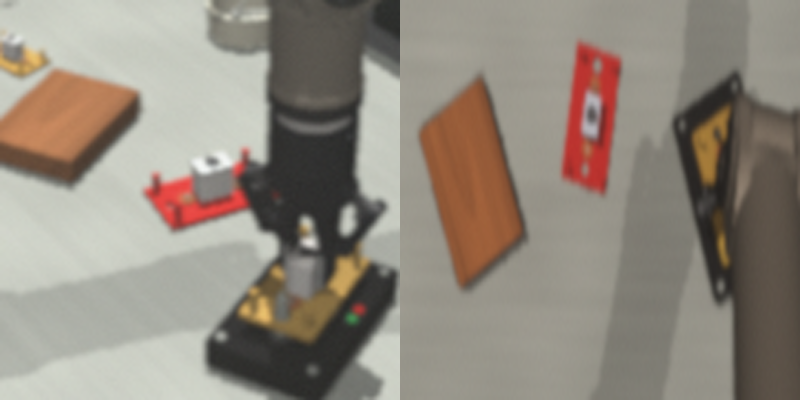

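The frame sits flat on the socket with the big pin standing through its hole (side crop (285,300)). The oak block and the red frame haven't moved. It's pressing with a steady 25 N at the hard stop, so I'm handing in.

```bash
python3 -c "
from bench import r
print(r.hand_in())"
```

```text
the job is handed in; nothing more can be done
None
```

The job is handed in: the brass frame is over both pins (big hole on the big pin), bottomed on the socket rim and still gripped and held down with about 25 N; the oak block and red frame look unmoved in the last pictures, and I did not touch the other items.

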